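# Pin the hold-down bar of a board-drilling jig

### The job

Swing the hold-down bar of the drilling jig shut over the circuit board, so that its tongue lies in the fork, and lock it there with the long thick pin from the rack: the pin must go down through the upper knuckle, the hole in the tongue and the lower knuckle until its head sits fully home on the fork. The tongue's hole is not exactly on the bar's centre line, so line the holes up by feel and work gently, never forcing the pin against metal; leave the other two pins in the rack.

Things in the scene. Friction and masses are not known exactly. Their poses are not given: they have to be found in the camera images.
- jig: Drilling jig fixed on the bench: plywood base 200 (x) x 330 (y) x 12 mm, origin at the centre of its underside, z up. A yellow circuit board lies in its middle. A steel swing bar pivots at the +y end about a vertical axis; an aluminium fork stands at the -y end. The gap of the fork is open to jig +x and -x; the bar swings in from -x.
- fork_hole (a point): Centre of the hole at the top face of the fork's upper plate, (0, -90, 60) mm in the jig's frame, axes as the jig's. The fork's two knuckles are 44 x 44 mm plates with vertical holes in line: upper 42 to 60 mm above the bench (hole 13.3 mm, chamfered), lower 12 to 26 mm (hole 14.5 mm, chamfered). A wall 60 mm high joins them on the side away from the pivot.
- bar_pivot (a point): On the bar's pivot axis, at the bar's top face, (0, 100, 39) mm in the jig's frame; fixed. The bar swings level about it and stays where it is left (stiff pivot: about 2 to 3 N at the handle). With the pin through the tongue, a bar pushed hard against it makes it lean and catch on the lower plate's edge; easing the bar a millimetre to and fro frees it.
- bar: Steel swing bar 26 mm wide, 29 to 39 mm above the bench. Origin on the pivot axis, at its underside; it runs along its own -y. With its axes parallel to the jig's, its centre line passes under the fork hole. It starts swung out 20 to 40 degrees to jig -x (clockwise from above). A stop lets the tongue go about 15 mm past centred. It carries a handle and the tongue.
- handle_top (a point): Centre of the top of the bar's upright black round handle (16 mm diameter, 50 mm tall, 39 to 89 mm above the bench), 105 mm from the pivot axis.
- bar_end (a point): On the bar's centre line, 190 mm from the pivot axis, on top of the tongue: a plate 72 mm wide, 36 long, 29 to 39 mm above the bench, clamped with two screws. Its 13.8 mm hole lies up to 12 mm to either side of this point, across the bar, differently each time, and is hidden under the upper plate when nearly closed.
- pin: The long thick pin: steel shank 12 mm diameter, 46 long, end bevelled 1 mm; black round head 20 mm diameter, 34 tall; about 55 g. Origin at the shank's tip, z up towards the head. Starts upright in a rack hole, head on the rack. Stood in the upper plate it rests on the tongue while the holes are out of line, and drops by its weight when they meet; then it blocks the bar.
- rack: Fixed wooden block 60 (x) x 150 (y) x 52 mm with three vertical square wells (15 x 15 mm, 48 deep) in a row along its y, 45 mm apart. Origin at the centre of its underside.
- short_pin: Another pin in the rack, to be left alone: same 12 mm shank but 30 mm long, head 20 mm diameter and only 16 mm tall. Origin at the tip.
- thin_pin: Another pin in the rack, to be left alone: shank 9 mm diameter, 40 mm long, head a flat disc 24 mm diameter, 12 mm tall. Origin at the tip.
Mind the look-alikes: they are no part of the job. Leave any blue look-alike of the pin alone.

How it is judged (in metres and radians):
On the way:
1. the bar is swung in until the tongue lies in the fork (horizontal distance between bar_end and fork_hole below 0.025 m), for 0.2 s.
At the end, for the whole second after the job is handed in: Bar closed: its centre-line point within 15 mm of the fork hole. Long pin at rest through both knuckles and tongue: within 4 mm of the hole's axis, 5 degrees of upright, head less than 3 mm above the fork. Other two pins within 15 mm of their starts (horizontal distance between bar_end and fork_hole below 0.015 m and horizontal distance between pin and fork_hole below 0.004 m and z of pin in the frame of fork_hole below -0.043 m and angle between the z axis of pin and the z axis of jig, either way round below 0.09 rad and linear speed of pin below 0.01 m/s and distance of each of short_pin, thin_pin from where it was at the start of the episode below 0.015 m); the robot touches nothing.
It fails at once if the pin is forced against the bar or its tongue with more than 20 N (contact force between pin and bar above 20 N).
It fails at once if the pin is forced against the jig with more than 25 N (contact force between pin and jig above 25 N).
It fails at once if another pin is taken out of the rack or pushed over (distance of any of short_pin, thin_pin from where it was at the start of the episode above 0.03 m).
It also fails if it takes over 72 s, if anything falls off the work surface, if the arm or the gripper's body presses on something with over 40 N, if the wrist force passes 120 N, or if a joint passes its speed limit or range.

### The arm

A 6-joint arm with a two-finger parallel gripper is mounted at the origin on the work surface. World frame = base frame: x ahead of the robot, y to its left, z up, the work surface at z = 0. Lengths are in m, angles in degrees, forces in N, time in s.
With the tool pointing down it reaches from about 0.4 to 0.825 m from the base axis. Payload 7 kg.
Tool frame: the origin (TCP) lies on the centre line of the jaws, within the pads' length; the fingertips stand 8 mm ahead of it and the grasp point (between the pads) lies 11 mm behind it (r.tcp_to_tips is the distance from the TCP to the fingertips, in m); z points along the fingers, y is the direction in which the jaws open and shut (so a half turn about z gives the same grasp; the last joint's range is limited). The gripper opens to 88 mm and grips with 3 to 60 N. Pads are 19 mm wide; open, the fingers measure 130 mm over their backs; the gripper's body (78 mm by 193 mm) begins 47 mm behind the grasp point.
Start: joints at [-49.326, 20.546, 0.682, 0, -70.136, -16.507], TCP at [0.276, -0.616, 0.235] pointing down, gripper open.
Joint ranges: [-176.03, 176.03], [-82.01, 121.73], [-58.28, 71.71], [-173.87, 95.51], [-174.79, -0.11], [-173.66, 173.66]. Speed limits (degrees/s): [136.94, 136.94, 172.46, 180, 180, 180].

### API

Orientations are given as [roll, pitch, yaw] about the fixed x, y, z axes, in that order (R = Rz(yaw) Ry(pitch) Rx(roll)).
In Python, from plant import r gives the robot as it stands.
- The arm moves only by the tool drive_tool, never from a script. Its argument "plan" is text: rows parted by semicolons, each of 4 numbers parted by spaces: the shift along the tool's x, y, z in cm, then the turn about the tool's z in rad. A call has 1 to 8 rows; each row is the pose to reach, as a shift and turn from the pose commanded when the call began, along the tool's axes at that moment; what a row does not reach only later rows make up. A row lasts 1/8 s, in which the tool goes at most 62.5 mm and 10.7 degrees, less where a joint would pass 70% of its speed; a pose out of reach is approached as far as the arm can. A call with a gripper value outside its range is refused whole. "fingers" is the closure, from -1 (fully open) to 1 (shut), set as the call begins (left out, the last holds). The fingers move at their own pace and stop on an object; "squeeze" is the grip in N (left out, the last holds). Time passes only in rows, so rows that repeat a pose let the fingers close. It gives the time, the measured TCP pose, the force and the opening at its end, in the units of the state.
- r.get_state(): the state, without advancing time (a new reading comes with each control period).
- r.capture(name): name is "scene" or "top" or "wrist"; returns a dict with "frame" (400x640x3 uint8, red, green, blue), "fovy" (degrees; the focal length in pixels is half the picture's height over the tangent of half this angle, whatever the lens; pixels are square), "cx", "cy" (the principal point, pixels), "rvec" (rotation vector, rad) and "tvec" (3), from world to camera coordinates, as OpenCV has them. Camera axes: x right, y down, z forward; pixel columns grow to the right and rows downward; lengths in m; the calibration is good to about 2 mm. A picture is of the moment at which its call begins. There is no depth.
- r.close_job(): hands the job in, once; it reports no verdict.
The state is a dict: "time_s": time; "joints": joint angles; "qd": joint speeds; "joint_torque": joint torques, N m; "tcp_pos": TCP position; "eef_rot": TCP orientation; "contact_force": force on the tool from outside, world axes, zero at the start; "moment": the same for the moment, N m; "gripper_width": finger opening in m.
Only numpy, scipy, OpenCV 4.12 (cv2) and the standard library are available. Lean on these libraries where they do the work, as an engineer would, in place of code of your own. Each camera call takes 0.05 s, during which the arm holds its last target. There are 200 camera calls.

## Working session

There is one attempt and no reset: what is moved stays moved. The work goes in short steps, Python scripts to look and compute and a tool call to move; the robot and the scene stay as the last step left them, time stands still between calls to the robot, and variables do not carry over. Pictures are saved under pics/ and viewed, about 8 in all and at most 12, crops included, and the job is handed in when it is done.

Besides the shell and the picture viewer there is one more tool, called by a JSON object that holds its "fn" and its "kwargs", one argument or row to a line. drive_tool: Moves the arm, as the interface text tells. Its arguments: {"type":"object","properties":{"plan":{"type":"string"},"fingers":{"type":"number"},"squeeze":{"type":"number"}},"required":["plan"]}

```bash
mkdir -p pics; ls; cat > h.py <<'E'
import numpy as np, cv2
from plant import r
def cap(n):
    d=r.capture(n); f=d["frame"]; H=f.shape[0]
    d["f"]=H/2/np.tan(np.radians(d["fovy"])/2)
    d["R"]=cv2.Rodrigues(np.array(d["rvec"],float))[0]; d["t"]=np.array(d["tvec"],float).ravel()
    return d
def ray(d,u,v):
    c=np.array([(u-d["cx"])/d["f"],(v-d["cy"])/d["f"],1.])
    return -d["R"].T@d["t"], d["R"].T@c
def plane(d,u,v,z):
    o,k=ray(d,u,v); return o+k*(z-o[2])/k[2]
def proj(d,p):
    c=d["R"]@np.array(p)+d["t"]; return d["f"]*c[:2]/c[2]+[d["cx"],d["cy"]]
def save(d,n): cv2.imwrite("pics/"+n,d["frame"][:,:,::-1])
E
python3 - <<'E'
from h import *
import pickle
np.set_printoptions(precision=4,suppress=True)
for n in("top","scene","wrist"):
    d=cap(n); save(d,n+"0.png"); pickle.dump(d,open(n+"0.pkl","wb")); print(n,d["f"],-d["R"].T@d["t"],d["cx"],d["cy"])
print(r.get_state(), r.tcp_to_tips)
E
```

```text
pics
top 392.9293471840904 [ 0.4541 -0.0741  1.0062] 318.79296162870156 197.97960908127584
scene 415.18084346527763 [ 0.8806 -0.3466  0.7239] 315.4767913639503 197.07769954514188
wrist 302.8441918006611 [ 0.2148 -0.6443  0.3835] 316.82870197225725 199.75690098296485
{'time_s': 0.15, 'joints': array([-49.3275,  20.5829,   0.646 ,  -0.0133, -70.1368, -16.5049]), 'qd': array([ 0.0422, -0.1227,  0.0862,  0.0204,  0.0292, -0.0091]), 'joint_torque': array([ -0.0013, -58.3276,  29.329 ,   7.0011,   0.0088,  -0.0001]), 'tcp_pos': array([ 0.2761, -0.6155,  0.2338]), 'eef_rot': array([ 179.9258,   -0.009 , -155.837 ]), 'contact_force': array([-0.1358, -0.098 ,  0.0373]), 'moment': array([-0.0182, -0.0314,  0.043 ]), 'gripper_width': 0.08778012015963728} 0.008
```

View pics/top0.png

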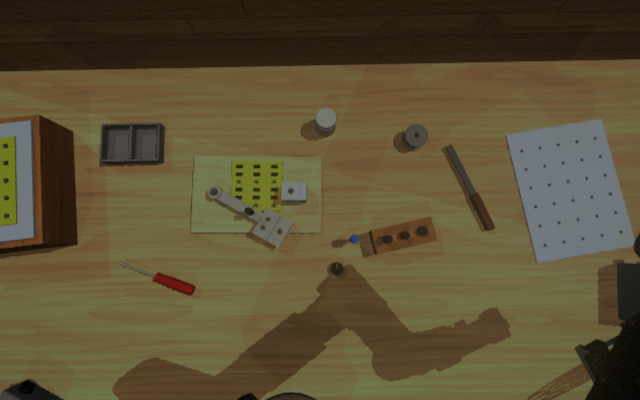

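View pics/scene0.png

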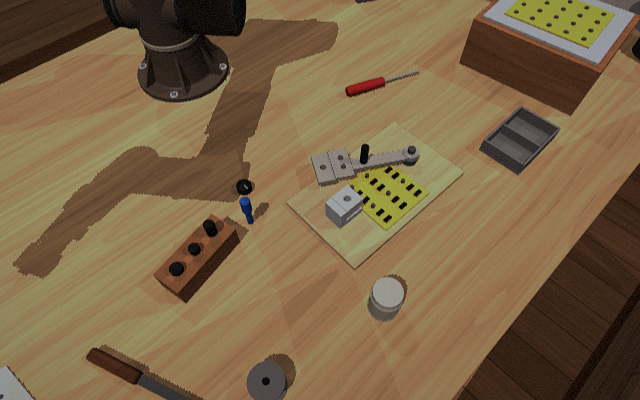

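The rack's pins are at top px (388,239), (404,236), (422,231), which are scene px (210,227), (195,248), (177,268). The blue look-alike is at top (355,239) and scene (247,209). The fork is at top (294,191), and the bar is swung out with its pivot at (214,192). Next is one enlarged crop to confirm the pin and to get precise pixels.

```bash
python3 - <<'E'
from h import *
import pickle
T=pickle.load(open("top0.pkl","rb"));S=pickle.load(open("scene0.pkl","rb"))
b=lambda d,x,y,w,h,k:cv2.resize(d["frame"][y:y+h,x:x+w,::-1],None,fx=k,fy=k,interpolation=cv2.INTER_CUBIC)
a=b(T,185,150,140,105,5)          # 700x525
c=b(S,150,190,100,115,2.3); 
img=np.zeros((600,800,3),np.uint8)
A=b(T,185,150,145,105,4); img[:420,:580]=A          # jig x4
B=b(S,150,190,110,115,3)  # 330x345
C=b(T,345,210,100,50,2.2)
img[420:600-0,:][: ,:]=0
C=b(T,360,212,85,45,4); img[420:600,:340]=C  # rack x4
B=b(S,160,205,73,100,3); img[:300,581:800]=B
D=b(S,300,135,150,100,2.0); 
D=b(S,305,140,120,90,2); img[420:600,345:585]=D
img=np.clip(img.astype(float)*1.6,0,255).astype(np.uint8)
cv2.imwrite("pics/c1.png",img)
E
```

```text
(no output)
```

View pics/c1.png

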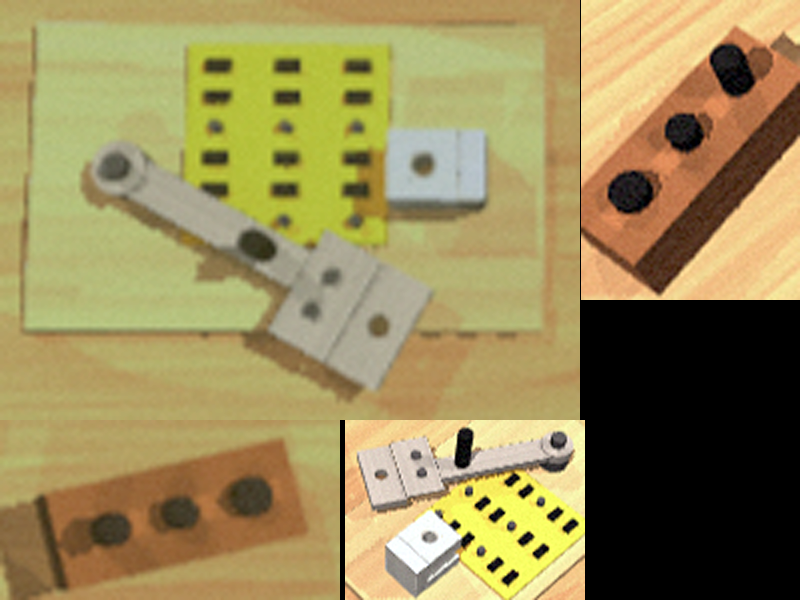

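```bash
python3 - <<'E'
from h import *
import pickle
np.set_printoptions(precision=4,suppress=True)
T=pickle.load(open("top0.pkl","rb"));S=pickle.load(open("scene0.pkl","rb"))
A=lambda X,Y:(185+(X+.5)/4-.5,150+(Y+.5)/4-.5)
pt=lambda n,X,Y,z:print(n,plane(T,*A(X,Y),z))
for i,(X,Y) in enumerate([(35,22),(543,25),(543,333),(22,330)]): pt("corner%d"%i,X,Y,.012)
pt("fork",424,163,.06);pt("pivot",117,165,.045);pt("tonguehole",378,325,.039)
for i,(X,Y) in enumerate([(433,293),(376,390),(268,328),(325,232)]): pt("tongue%d"%i,X,Y,.039)
pt("handle",257,246,.085)
u=(360+110.5/4-.5,212+(528-420+.5)/4-.5)
print("pin top cam",plane(T,*u,.075),plane(T,*u,.086))
for X,Y in[(730,57)]: print("pin scene",plane(S,160+(X-581)/3,205+Y/3,.086))
for n,X,Y,z in[("mid",180,512,.06),("far",252,496,.06)]: print(n,plane(T,360+X/4,212+(Y-420)/4,z))
for X,Y in[(40,498),(283,438),(307,530),(65,588)]: print("rack",plane(T,360+X/4,212+(Y-420)/4,.052))
# scene fork hole, tongue hole
for n,X,Y,z in[("forkS",430,537,.06),("thS",382,474,.039)]: print(n,plane(S,305+(X-345)/2,140+(Y-420)/2,z))
E
```

```text
corner0 [0.7074 0.2433 0.012 ]
corner1 [ 0.6985 -0.0855  0.012 ]
corner2 [ 0.4996 -0.0811  0.012 ]
corner3 [0.5085 0.2472 0.012 ]
fork [ 0.6022 -0.0106  0.06  ]
pivot [0.6073 0.1801 0.045 ]
tonguehole [0.5055 0.0202 0.039 ]
tongue0 [ 0.5244 -0.0138  0.039 ]
tongue1 [0.4659 0.0217 0.039 ]
tongue2 [0.5051 0.0877 0.039 ]
tongue3 [0.5636 0.0525 0.039 ]
handle [0.5509 0.0865 0.085 ]
pin top cam [ 0.4799 -0.2378  0.075 ] [ 0.4796 -0.2359  0.086 ]
pin scene [ 0.4812 -0.2381  0.086 ]
mid [ 0.488  -0.2838  0.06  ]
far [ 0.4967 -0.3276  0.06  ]
rack [ 0.4986 -0.2012  0.052 ]
rack [ 0.5318 -0.3506  0.052 ]
rack [ 0.4758 -0.3618  0.052 ]
rack [ 0.4443 -0.2141  0.052 ]
forkS [ 0.6025 -0.011   0.06  ]
thS [0.5049 0.02   0.039 ]
```

The long pin is the tall head at top (387,239), scene (210,224). It stands about 34 mm above the rack and is the end pin nearest the blue one, while the other two heads are flat. The measurements hold together: fork hole (0.602,-0.010), pivot (0.607,0.180) 190 mm from it, jig yaw −1.55°, and the tongue hole 189 mm from the pivot and about 6 mm to the bar's −x side. I'll swing the bar first.

```bash
cat >> h.py <<'E'
from scipy.spatial.transform import Rotation as Ro
def go(x,y,z,yaw):
    s=r.get_state(); R=Ro.from_euler("xyz",s["eef_rot"],degrees=True).as_matrix()
    v=R.T@(np.array([x,y,z])-s["tcp_pos"])*100
    dy=(yaw-s["eef_rot"][2]+180)%360-180
    print("shift cm",v.round(2),"turn",round(-np.radians(dy),3))
PIV=np.array([.6072,.180]); FORK=np.array([.602,-.0105])
def handle(deg): # deg = bar's heading of d in world
    a=np.radians(deg); return PIV+.105*np.array([np.cos(a),np.sin(a)])
E
python3 - <<'E'
from h import *
print(handle(-120.6))
go(*handle(-120.6),.15,-120.6)
E
```

```text
[0.55375065 0.08962209]
shift cm [-54.19  52.96   8.44] turn -0.615
```

{"fn": "drive_tool", "kwargs": {
  "plan": "-6 6 0 -0.1;-12 12 0 -0.2;-17 17 0 -0.3;-22 22 0 -0.4;-27 27 0 -0.5;-31 31 0 -0.6;-35 35 1 -0.615;-39 39 2 -0.615",
  "fingers": 0,
  "squeeze": 10
}}

```text
time_s: 1.15
tcp_pos: [0.4543, -0.1472, 0.2216]
eef_rot: [-179.9, 0.0, -120.6]
contact_force: [1.5, -0.5, -0.4]
gripper_width: 0.0438
```

```bash
python3 - <<'E'
from h import *
print(r.get_state()["gripper_width"])
go(*handle(-120.6),.15,-120.6)
E
```

```text
0.04376020571381162
shift cm [-25.44   3.49   7.18] turn 0.0
```

{"fn": "drive_tool", "kwargs": {
  "plan": "0 0 0 0;0 0 0 0"
}}

```text
time_s: 1.4
tcp_pos: [0.4538, -0.1489, 0.2213]
eef_rot: [180.0, -0.0, -120.5]
contact_force: [-0.3, -0.4, -0.0]
gripper_width: 0.0435
```

```bash
python3 - <<'E'
from h import *
go(*handle(-120.6),.15,-120.6)
E
```

```text
shift cm [-25.63   3.5    7.12] turn 0.002
```

{"fn": "drive_tool", "kwargs": {
  "plan": "-6 1 1 0;-12 2 2 0;-18 3 4 0;-23 3.5 6 0;-25.6 3.5 7.1 0;-25.6 3.5 7.1 0;-25.6 3.5 7.1 0"
}}

```text
time_s: 2.28
tcp_pos: [0.554, 0.0875, 0.1505]
eef_rot: [180.0, -0.0, -120.7]
contact_force: [-0.4, 0.3, 0.8]
gripper_width: 0.0437
```

```bash
python3 - <<'E'
from h import *
go(*handle(-120.6),.064,-120.6)
d=cap("wrist"); save(d,"w1.png")
a=np.radians(-120.6)
print(proj(d,[*handle(-120.6),.089]),proj(d,[*(PIV+.19*np.array([np.cos(a),np.sin(a)])),.039]), proj(d,[*FORK,.06]),proj(d,[*PIV,.039]))
E
```

```text
shift cm [-0.18  0.13  8.65] turn -0.002
[320.90808171 218.32675784] [320.33294798 100.66804867] [201.10643507 130.97757947] [320.0492865  303.84922285]
```

View pics/w1.png

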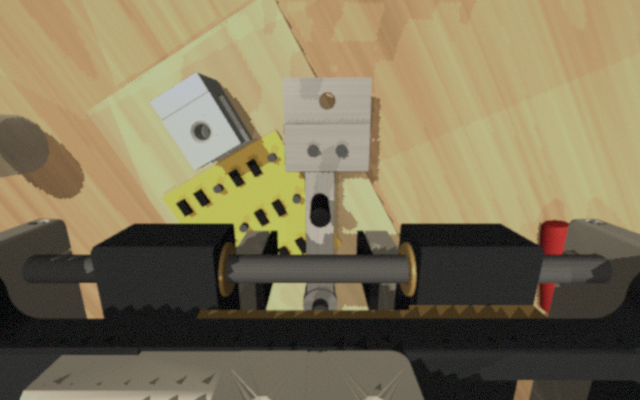

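The wrist view shows the handle at (320,212) centred between the jaws. The fork hole is at (201,130), predicted (201,131). The tongue hole is at (327,100), about 6 mm off the centre line, as estimated. I'll descend and grip lightly.

{"fn": "drive_tool", "kwargs": {
  "plan": "-0.2 0.1 3 0;-0.2 0.1 6 0;-0.2 0.1 8.2 0;-0.2 0.1 8.6 0;-0.2 0.1 8.6 0;-0.2 0.1 8.6 0"
}}

```text
time_s: 3.08
tcp_pos: [0.5549, 0.0912, 0.0656]
eef_rot: [-179.9, 0.1, -120.6]
contact_force: [0.3, 0.3, 0.6]
gripper_width: 0.044
```

{"fn": "drive_tool", "kwargs": {
  "plan": "0 0 0 0;0 0 0 0;0 0 0 0;0 0 0 0;0 0 0 0",
  "fingers": 1,
  "squeeze": 8
}}

```text
time_s: 3.7
tcp_pos: [0.5542, 0.0913, 0.0644]
eef_rot: [180.0, -0.0, -120.6]
contact_force: [-0.9, -0.1, 2.1]
gripper_width: 0.0158
```

```bash
python3 - <<'E'
from h import *
for a in (-115,-110,-105,-100,-95,-92,-89.7): go(*handle(a),.064,a)
E
```

```text
shift cm [ 0.11 -1.07  0.04] turn -0.098
shift cm [-0.02 -1.98  0.04] turn -0.185
shift cm [-0.22 -2.87  0.04] turn -0.272
shift cm [-0.51 -3.74  0.04] turn -0.359
shift cm [-0.87 -4.58  0.04] turn -0.447
shift cm [-1.12 -5.07  0.04] turn -0.499
shift cm [-1.33 -5.44  0.04] turn -0.539
```

{"fn": "drive_tool", "kwargs": {
  "plan": "0.1 -0.5 0 -0.05;0.1 -1.07 0 -0.1;0 -1.5 0 -0.14;0 -2 0 -0.185;-0.1 -2.4 0 -0.23;-0.2 -2.9 0 -0.27;-0.35 -3.3 0 -0.32;-0.5 -3.7 0 -0.36"
}}

```text
time_s: 4.7
tcp_pos: [0.5895, 0.0784, 0.0645]
eef_rot: [-179.9, 0.1, -99.9]
contact_force: [-1.1, 9.0, 0.5]
gripper_width: 0.0154
```

```bash
python3 - <<'E'
from h import *
for a in (-97,-94,-92,-89.7): go(*handle(a),.064,a)
E
```

```text
shift cm [ 0.17 -0.53  0.05] turn -0.05
shift cm [ 0.13 -1.08  0.05] turn -0.102
shift cm [ 0.09 -1.44  0.05] turn -0.137
shift cm [ 0.02 -1.86  0.05] turn -0.177
```

{"fn": "drive_tool", "kwargs": {
  "plan": "0 -0.4 0 -0.04;0 -0.8 0 -0.08;0 -1.1 0 -0.1;0 -1.4 0 -0.13;0 -1.6 0 -0.15;0 -1.8 0 -0.17;0 -1.86 0 -0.177;0 -1.86 0 -0.177"
}}

```text
time_s: 5.7
tcp_pos: [0.6076, 0.076, 0.0644]
eef_rot: [-179.9, 0.2, -89.8]
contact_force: [-2.2, 10.7, 0.7]
gripper_width: 0.0157
```

```bash
python3 - <<'E'
from h import *
go(*handle(-89.7),.064,-89.7)
d=cap("top"); save(d,"t2.png"); pickle=__import__("pickle"); pickle.dump(d,open("t2.pkl","wb"))
w=cap("wrist"); save(w,"w2.png"); print(proj(w,[*FORK,.06]))
i=np.zeros((560,800,3),np.uint8)
f=w["frame"][:,:,::-1]
u,v=proj(w,[*FORK,.06]).astype(int)
c=cv2.resize(f[max(0,v-45):v+95,u-70:u+70],(560,560),interpolation=cv2.INTER_CUBIC); i[:,:560]=c
i[:300,560:]=cv2.resize(d["frame"][150:225,265:325,::-1],(240,300))
cv2.imwrite("pics/c2.png",np.clip(i*1.5,0,255).astype(np.uint8))
E
```

```text
shift cm [ 0.1  -0.02  0.04] turn -0.002
[332.85202393  82.41522596]
```

View pics/c2.png

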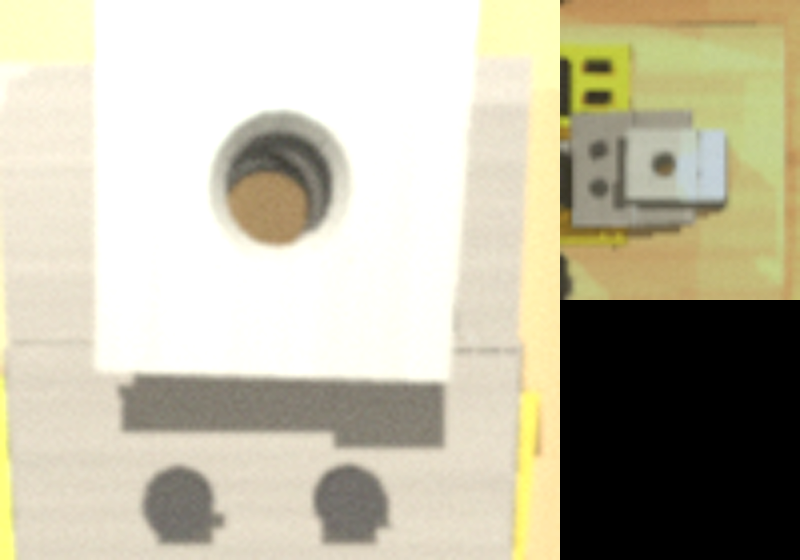

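The view looks straight through the fork: chamfer centre at (281,180) in the crop, wood visible below at (268,208), spanning x 228–308. I'll compare that with the aligned projections.

```bash
python3 - <<'E'
from h import *
w=cap("wrist"); u,v=proj(w,[*FORK,.06]).astype(int)
f=w["frame"]
for z,D in((.06,.0133),(.042,.0133),(.039,.0138),(.029,.0138),(.026,.0145),(.012,.0145)):
    p=proj(w,[*FORK,z]); q=proj(w,[FORK[0]+D/2,FORK[1],z]); print(z,((p-[u-70,max(0,v-45)]+.5)*4-.5).round(1),"R",(np.hypot(*(q-p))*4).round(1))
for y in (82,86,90): print(y,[(x,int(f[y,x].mean())) for x in range(314,346)])
E
```

```text
0.06 [284.9 183.2] R 55.8
0.042 [278.3 198.6] R 49.8
0.039 [277.3 200.8] R 50.8
0.029 [274.3 207.8] R 48.0
0.026 [273.5 209.7] R 49.6
0.012 [269.9 218. ] R 46.1
82 [(314, 155), (315, 138), (316, 134), (317, 125), (318, 102), (319, 79), (320, 69), (321, 74), (322, 82), (323, 89), (324, 93), (325, 90), (326, 91), (327, 94), (328, 94), (329, 91), (330, 91), (331, 92), (332, 90), (333, 86), (334, 81), (335, 73), (336, 64), (337, 56), (338, 61), (339, 78), (340, 81), (341, 78), (342, 61), (343, 56), (344, 80), (345, 121)]
86 [(314, 161), (315, 145), (316, 142), (317, 132), (318, 114), (319, 95), (320, 95), (321, 95), (322, 93), (323, 95), (324, 96), (325, 91), (326, 88), (327, 95), (328, 90), (329, 92), (330, 92), (331, 91), (332, 90), (333, 90), (334, 95), (335, 94), (336, 91), (337, 88), (338, 71), (339, 65), (340, 79), (341, 83), (342, 78), (343, 66), (344, 94), (345, 132)]
90 [(314, 176), (315, 163), (316, 154), (317, 151), (318, 143), (319, 127), (320, 107), (321, 94), (322, 93), (323, 93), (324, 93), (325, 93), (326, 93), (327, 89), (328, 93), (329, 94), (330, 92), (331, 90), (332, 93), (333, 93), (334, 93), (335, 93), (336, 92), (337, 88), (338, 75), (339, 70), (340, 80), (341, 84), (342, 81), (343, 111), (344, 139), (345, 154)]
```

The light crescent at the right, 308–318 in the crop, looks like the tongue's top face showing, about 2 mm too far in the closing direction. I'll ease the handle back about 1.3 mm.

{"fn": "drive_tool", "kwargs": {
  "plan": "0 0.07 0 0.006;0 0.13 0 0.012;0 0.13 0 0.012;0 0.13 0 0.012"
}}

```text
time_s: 6.35
tcp_pos: [0.6071, 0.076, 0.0645]
eef_rot: [-179.8, 0.2, -90.5]
contact_force: [1.1, 9.4, -1.5]
gripper_width: 0.0157
```

```bash
cat > look.py <<'E'
from h import *
import sys
w=cap("wrist"); f=w["frame"]; p=proj(w,[*FORK,.06]); u,v=p.astype(int); print(p)
for z,D in((.06,.0133),(.042,.0133),(.039,.0138),(.029,.0138),(.012,.0145)):
    q=proj(w,[*FORK,z]); e=proj(w,[FORK[0]+D/2,FORK[1],z]); print(z,q.round(1),"R",np.hypot(*(e-q)).round(1))
for y in range(v-4,v+16,4): print(y,u-19,*[int(f[y,x].mean()) for x in range(u-19,u+16)])
x0,y0=u-35,max(0,v-25)
np.save("lp.npy",f)
cv2.imwrite("pics/"+sys.argv[1],np.clip(cv2.resize(f[y0:y0+60,x0:x0+70,::-1],(700,600),interpolation=cv2.INTER_CUBIC)*1.6,0,255))
E
python3 look.py c3.png
```

```text
[329.65697207  82.26124993]
0.06 [329.7  82.3] R 14.0
0.042 [328.4  86.1] R 12.5
0.039 [328.2  86.7] R 12.7
0.029 [327.6  88.4] R 12.0
0.012 [326.8  91. ] R 11.5
78 310 178 158 136 125 120 111 85 68 57 57 69 67 65 62 61 62 60 60 59 58 56 61 54 51 51 60 63 62 56 55 78 112 129 132 134
82 310 172 154 137 132 124 99 78 67 71 81 84 89 92 92 91 89 92 95 90 92 92 88 85 72 62 49 50 61 71 68 66 85 125 140 144
86 310 175 158 144 141 134 110 93 92 95 93 97 93 94 96 93 94 93 93 93 95 91 92 94 92 93 83 73 58 58 66 70 98 133 149 149
90 310 181 176 163 153 149 143 119 101 98 96 97 96 92 95 92 92 94 94 91 94 93 94 90 92 91 88 87 73 72 82 116 142 156 156 159
94 310 181 180 181 177 168 162 156 154 140 126 109 97 94 93 92 92 91 91 92 90 95 93 90 89 92 91 100 123 146 158 162 166 165 171 174[ WARN:0@1.510] global loadsave.cpp:1063 imwrite_ Unsupported depth image for selected encoder is fallbacked to CV_8U.
```

View pics/c3.png

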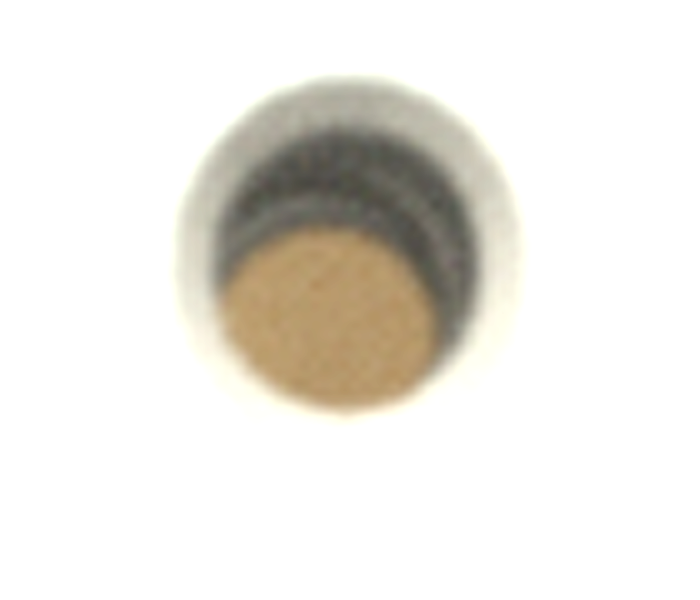

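The hole now reads nearly open: the wood spot spans 315–338 px, and about 315–337.5 is expected when aligned. A thin crescent is left at the right. One more small ease.

{"fn": "drive_tool", "kwargs": {
  "plan": "0 0.04 0 0.002;0 0.07 0 0.004;0 0.07 0 0.004"
}}

```text
time_s: 6.78
tcp_pos: [0.6065, 0.0759, 0.0645]
eef_rot: [-179.8, 0.2, -90.7]
contact_force: [2.0, 9.8, -3.2]
gripper_width: 0.0159
```

```bash
python3 look.py c4.png 2>/dev/null
```

```text
[327.72804788  82.22581043]
0.06 [327.7  82.2] R 14.0
0.042 [326.7  86.1] R 12.5
0.039 [326.5  86.7] R 12.7
0.029 [326.   88.4] R 12.0
0.012 [325.3  91. ] R 11.5
78 308 179 159 136 126 121 111 87 66 60 51 50 54 57 58 58 58 62 55 59 60 60 62 66 62 58 52 50 52 53 53 73 105 124 132 134
82 308 174 156 138 133 125 101 70 55 54 68 84 91 92 93 91 90 89 93 91 91 92 89 86 80 69 61 65 67 60 56 53 77 120 140 145
86 308 175 159 147 141 134 110 86 88 94 98 94 95 93 90 93 93 91 91 91 95 92 92 88 90 91 89 83 71 68 63 63 96 133 149 150
90 308 181 177 163 153 151 144 128 107 97 95 94 95 93 94 95 88 93 93 92 92 90 94 93 89 91 90 89 84 77 79 107 140 154 156 157
94 308 181 181 179 176 166 160 156 155 147 132 111 99 96 94 91 93 93 94 91 89 94 94 93 90 94 96 104 122 144 157 164 162 165 167 173
```

View pics/c4.png

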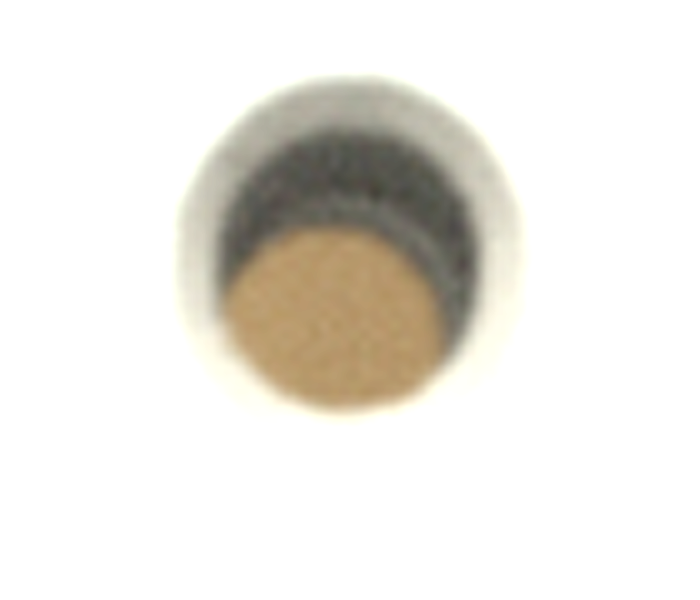

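The holes are now lined up: the ring is even and the wood spot spans 314.5–337.5 around the rim centre at 327. I'll release the handle, rise and recheck.

{"fn": "drive_tool", "kwargs": {
  "plan": "0 0 0 0;0 0 0 0;0 0 0 0;0 0 -3 0;0 0 -6 0;0 0 -8.5 0;0 0 -8.5 0",
  "fingers": 0
}}

```text
time_s: 7.7
tcp_pos: [0.6061, 0.0736, 0.1517]
eef_rot: [-179.8, 0.1, -90.7]
contact_force: [-0.1, 0.3, -0.6]
gripper_width: 0.0439
```

```bash
python3 - <<'E'
from h import *
w=cap("wrist"); f=w["frame"]; p=proj(w,[*FORK,.06]); u,v=p.astype(int); print(p)
for z,D in((.06,.0133),(.042,.0133),(.039,.0138),(.012,.0145)):
    q=proj(w,[*FORK,z]); e=proj(w,[FORK[0]+D/2,FORK[1],z]); print(z,q.round(1),"R",np.hypot(*(e-q)).round(1))
for y in range(v-2,v+10,3): print(y,u-14,*[int(f[y,x].mean()) for x in range(u-14,u+14)])
go(.4804,-.237,.15,-77.5)
E
```

```text
[323.54822141  99.03297313]
0.06 [323.5  99. ] R 8.8
0.042 [323.2 100.4] R 8.2
0.039 [323.1 100.6] R 8.4
0.012 [322.6 102.3] R 8.0
97 309 187 187 179 161 139 123 97 79 83 91 92 94 93 94 95 91 90 90 85 73 67 78 111 132 147 166 179 181
100 309 187 186 175 158 139 114 101 98 93 95 93 96 93 93 95 93 92 93 94 91 81 85 108 137 152 165 175 180
103 309 187 188 182 168 154 143 121 106 96 95 96 96 97 95 94 93 94 95 93 93 93 108 137 151 162 173 178 179
106 309 187 187 186 186 176 168 157 145 122 109 100 95 94 93 96 90 94 96 106 128 150 161 165 168 173 177 178 180
shift cm [ 3.120e+01  1.206e+01 -3.000e-02] turn -0.232
```

{"fn": "drive_tool", "kwargs": {
  "plan": "6 2 -2 -0.05;12 4 -3 -0.1;18 6.5 -3 -0.15;24 9 -3 -0.2;29 11 -2 -0.232;31.2 12.06 0 -0.232;31.2 12.06 0 -0.232;31.2 12.06 0 -0.232"
}}

```text
time_s: 8.75
tcp_pos: [0.4802, -0.237, 0.1489]
eef_rot: [180.0, 0.0, -77.5]
contact_force: [-0.1, -0.5, 0.4]
gripper_width: 0.0438
```

```bash
python3 - <<'E'
from h import *
go(.4804,-.237,.065,-77.5)
w=cap("wrist"); save(w,"w5.png"); print(proj(w,[.4804,-.237,.086]),proj(w,[.4804,-.237,.052]))
E
```

```text
shift cm [ 0.01 -0.03  8.39] turn 0.0
[318.63244736 217.03852144] [318.36180849 204.48588887]
```

View pics/w5.png

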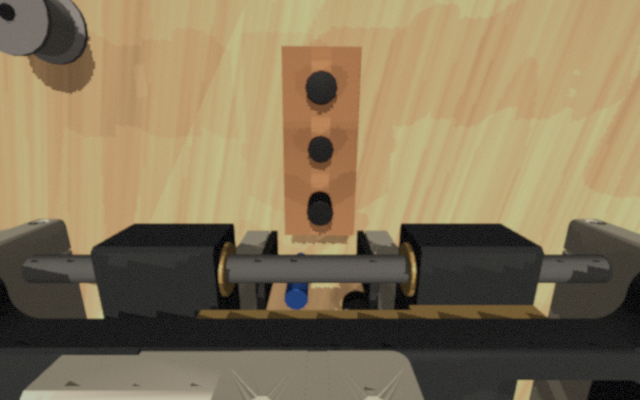

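The long pin's head is at (319,209), between the jaws and as predicted. The blue pin at (297,290) stays clear. I'll descend and grip.

{"fn": "drive_tool", "kwargs": {
  "plan": "0 0 3 0;0 0 6 0;0 0 8 0;0 0 8.4 0;0 0 8.4 0;0 0 8.4 0"
}}

```text
time_s: 9.55
tcp_pos: [0.4811, -0.2368, 0.0664]
eef_rot: [-179.9, -0.0, -77.4]
contact_force: [0.1, -0.0, 0.1]
gripper_width: 0.0439
```

{"fn": "drive_tool", "kwargs": {
  "plan": "0 0 0 0;0 0 0 0;0 0 0 0;0 0 0 0;0 0 0 0",
  "fingers": 1,
  "squeeze": 12
}}

```text
time_s: 10.18
tcp_pos: [0.4799, -0.2371, 0.0655]
eef_rot: [180.0, 0.0, -77.5]
contact_force: [-3.3, -0.1, 5.7]
gripper_width: 0.0196
```

{"fn": "drive_tool", "kwargs": {
  "plan": "0 0 -1 0;0 0 -2 0;0 0 -3.5 0;0 0 -5 0;0 0 -8 0;0 0 -11 0;0 0 -11.5 0;0 0 -11.5 0"
}}

```text
time_s: 11.18
tcp_pos: [0.4806, -0.2369, 0.181]
eef_rot: [-179.9, -0.0, -77.5]
contact_force: [0.2, 0.0, -1.4]
gripper_width: 0.0192
```

```bash
python3 - <<'E'
from h import *
go(.6025,-.0108,.15,-90)
for n in("scene",):
    d=cap(n); save(d,"s6.png"); x,y=proj(d,r.get_state()["tcp_pos"]).astype(int); print(x,y)
    cv2.imwrite("pics/c6.png",cv2.resize(d["frame"][max(0,y-60):y+90,x-75:x+75,::-1],None,fx=4,fy=4,interpolation=cv2.INTER_CUBIC))
E
```

```text
shift cm [-19.42 -16.81   3.12] turn 0.219
196 193
```

View pics/c6.png

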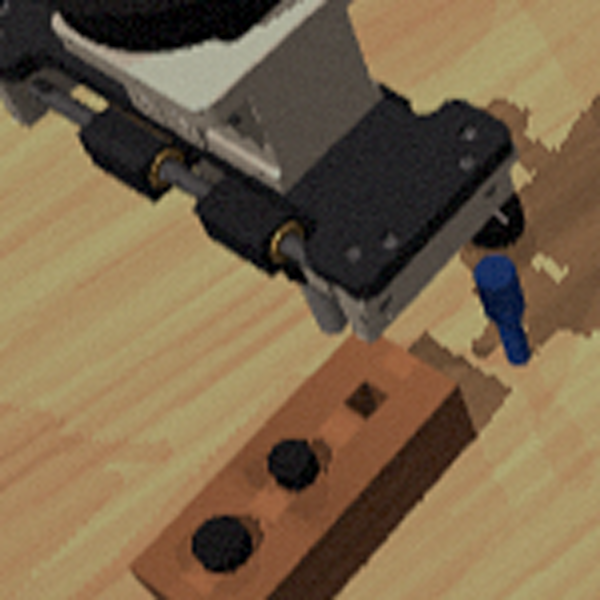

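The pin is in the jaws (19 mm, well empty) and the other two pins are untouched. Moving it over the fork.

{"fn": "drive_tool", "kwargs": {
  "plan": "-5 -4 0 0.05;-10 -8 0 0.1;-14 -12 0 0.15;-18 -15.5 0 0.2;-19.4 -16.8 0 0.219;-19.4 -16.8 1 0.219;-19.4 -16.8 2 0.219;-19.4 -16.8 2 0.219"
}}

```text
time_s: 12.22
tcp_pos: [0.6007, -0.0121, 0.1587]
eef_rot: [179.8, -0.0, -90.1]
contact_force: [0.0, -0.1, 0.1]
gripper_width: 0.0197
```

```bash
python3 - <<'E'
from h import *
go(.6025,-.0108,.124,-90)
s=r.get_state(); print(s["contact_force"],s["moment"])
w=cap("wrist"); T=cap("top"); S=cap("scene")
save(w,"w7.png")
t=s["tcp_pos"]
for n,d in(("w",w),("T",T),("S",S)): print(n,proj(d,t-[0,0,.0595]).round(1),proj(d,[.6025,-.0108,.06]).round(1))
x,y=proj(S,t-[0,0,.06]).astype(int)
i=np.zeros((500,800,3),np.uint8)
i[:,:400]=cv2.resize(S["frame"][y-60:y+40,x-40:x+40,::-1],(400,500),interpolation=cv2.INTER_CUBIC)
x,y=proj(w,t-[0,0,.06]).astype(int); print(x,y)
i[:,400:]=cv2.resize(w["frame"][y-125:y+75,x-80:x+80,::-1],(400,500),interpolation=cv2.INTER_CUBIC)
cv2.imwrite("pics/c7.png",np.clip(i*1.4,0,255).astype(np.uint8))
E
```

```text
shift cm [-0.13 -0.19  3.47] turn -0.001
[ 0.01969365 -0.10308784  0.10635844] [ 0.00781668  0.05154179 -0.01060564]
w [319.  218.2] [316.5 205.2]
T [290.1 188.4] [290.7 190.2]
S [347.5 186.6] [347.6 198.4]
318 218
```

View pics/c7.png

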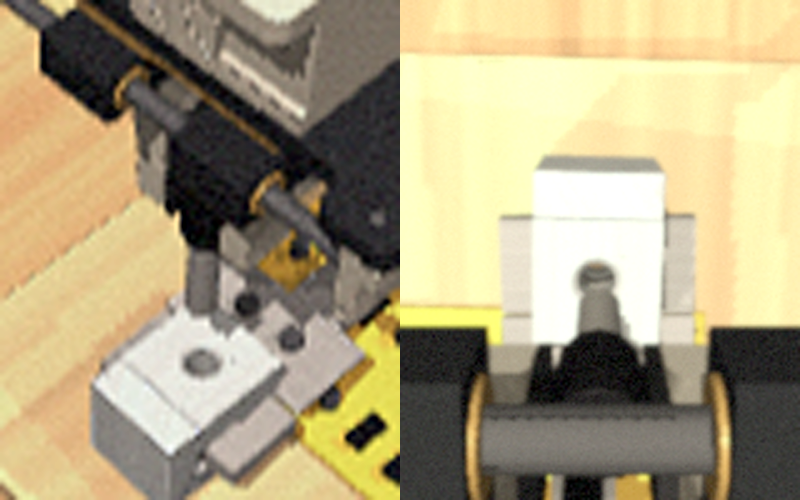

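The scene view shows the pin's shank tip at (200,318) above the hole at (202,362) in the crop. In the wrist view the tip, (600,288), sits about 1–2 mm toward −y relative to my prediction. The hole matches in both views. I'll correct by about 1 mm and descend gently.

{"fn": "drive_tool", "kwargs": {
  "plan": "-0.23 -0.19 1 0;-0.23 -0.19 2 0;-0.23 -0.19 3 0;-0.23 -0.19 3.4 0;-0.23 -0.19 3.4 0;-0.23 -0.19 3.4 0"
}}

```text
time_s: 13.12
tcp_pos: [0.6043, -0.0087, 0.1266]
eef_rot: [-180.0, 0.0, -90.0]
contact_force: [-0.1, 0.6, 0.1]
gripper_width: 0.0193
```

{"fn": "drive_tool", "kwargs": {
  "plan": "0 0 0.1 0;0 0 0.25 0;0 0 0.4 0;0 0 0.5 0;0 0 0.6 0;0 0 0.6 0"
}}

```text
time_s: 13.88
tcp_pos: [0.604, -0.0088, 0.1202]
eef_rot: [180.0, -0.0, -90.0]
contact_force: [-0.7, 0.1, -1.0]
gripper_width: 0.0197
```

{"fn": "drive_tool", "kwargs": {
  "plan": "0.1 0.15 0 0;0.1 0.15 0 0;0.1 0.15 0.1 0;0.1 0.15 0.2 0;0.1 0.15 0.25 0;0.1 0.15 0.25 0"
}}

```text
time_s: 14.62
tcp_pos: [0.6029, -0.0098, 0.1189]
eef_rot: [-179.9, -0.0, -90.0]
contact_force: [-1.8, -0.0, 6.6]
gripper_width: 0.0195
```

{"fn": "drive_tool", "kwargs": {
  "plan": "0 0.04 -0.05 0;0 0.08 -0.05 0;0 0.08 -0.05 0"
}}

```text
time_s: 15.0
tcp_pos: [0.6025, -0.0097, 0.1191]
eef_rot: [-179.9, 0.0, -90.0]
contact_force: [-0.3, -0.9, 5.4]
gripper_width: 0.02
```

{"fn": "drive_tool", "kwargs": {
  "plan": "0 0 0.05 0;0 0 0.1 0;0 0 0.15 0;0 0 0.15 0"
}}

```text
time_s: 15.5
tcp_pos: [0.6024, -0.0096, 0.1178]
eef_rot: [-179.9, 0.0, -90.0]
contact_force: [-2.2, 0.9, 6.6]
gripper_width: 0.0196
```

{"fn": "drive_tool", "kwargs": {
  "plan": "0 0.05 -0.05 0;-0.02 0.08 -0.05 0;-0.03 0.08 0 0;-0.03 0.08 0.05 0;-0.03 0.08 0.1 0;-0.03 0.08 0.1 0"
}}

```text
time_s: 16.25
tcp_pos: [0.6009, -0.0094, 0.1157]
eef_rot: [180.0, 0.0, -90.0]
contact_force: [0.6, 2.3, -0.6]
gripper_width: 0.0196
```

{"fn": "drive_tool", "kwargs": {
  "plan": "-0.05 0 0.1 0;-0.05 0 0.2 0;-0.05 0 0.3 0;-0.05 0 0.4 0;-0.05 0 0.5 0;-0.05 0 0.5 0"
}}

```text
time_s: 17.0
tcp_pos: [0.6008, -0.009, 0.1107]
eef_rot: [180.0, -0.0, -90.0]
contact_force: [0.4, 1.4, -0.9]
gripper_width: 0.0197
```

{"fn": "drive_tool", "kwargs": {
  "plan": "0 0 0.1 0;0 0 0.2 0;0 0 0.3 0;0 0 0.4 0;0 0 0.5 0;0 0 0.5 0"
}}

```text
time_s: 17.75
tcp_pos: [0.6009, -0.009, 0.1057]
eef_rot: [180.0, -0.0, -90.0]
contact_force: [0.7, 1.6, -2.4]
gripper_width: 0.0196
```

Sliding freely in the upper plate. Continuing through the tongue level (TCP ≈ 0.0985) in small steps.

{"fn": "drive_tool", "kwargs": {
  "plan": "-0.02 -0.02 0.1 0;-0.03 -0.02 0.2 0;-0.03 -0.02 0.3 0;-0.03 -0.02 0.4 0;-0.03 -0.02 0.5 0;-0.03 -0.02 0.5 0"
}}

```text
time_s: 18.5
tcp_pos: [0.601, -0.0087, 0.1007]
eef_rot: [180.0, -0.0, -90.0]
contact_force: [1.0, 0.7, -1.8]
gripper_width: 0.0196
```

{"fn": "drive_tool", "kwargs": {
  "plan": "0 0 0.08 0;0 0 0.16 0;0 0 0.24 0;0 0 0.3 0;0 0 0.3 0"
}}

```text
time_s: 19.12
tcp_pos: [0.6011, -0.0087, 0.0978]
eef_rot: [180.0, -0.0, -90.0]
contact_force: [0.4, 0.4, -1.3]
gripper_width: 0.0197
```

{"fn": "drive_tool", "kwargs": {
  "plan": "0 0 0.08 0;0 0 0.16 0;0 0 0.24 0;0 0 0.3 0;0 0 0.3 0"
}}

```text
time_s: 19.75
tcp_pos: [0.601, -0.0087, 0.0947]
eef_rot: [180.0, -0.0, -90.0]
contact_force: [-0.4, -0.3, -0.3]
gripper_width: 0.0196
```

{"fn": "drive_tool", "kwargs": {
  "plan": "0 0 0.1 0;0 0 0.2 0;0 0 0.3 0;0 0 0.4 0;0 0 0.5 0;0 0 0.5 0"
}}

```text
time_s: 20.5
tcp_pos: [0.601, -0.0087, 0.0897]
eef_rot: [180.0, -0.0, -90.0]
contact_force: [-0.5, 0.3, -0.4]
gripper_width: 0.0193
```

The tip is through the tongue hole with no resistance. Next is the lower plate (TCP ≈ 0.0855).

{"fn": "drive_tool", "kwargs": {
  "plan": "0 0 0.1 0;0 0 0.2 0;0 0 0.3 0;0 0 0.4 0;0 0 0.5 0;0 0 0.5 0"
}}

```text
time_s: 21.25
tcp_pos: [0.601, -0.0087, 0.0847]
eef_rot: [180.0, -0.0, -90.0]
contact_force: [0.4, 0.1, -1.6]
gripper_width: 0.0195
```

{"fn": "drive_tool", "kwargs": {
  "plan": "0 0 0.1 0;0 0 0.2 0;0 0 0.3 0;0 0 0.4 0;0 0 0.4 0"
}}

```text
time_s: 21.88
tcp_pos: [0.601, -0.0087, 0.0807]
eef_rot: [180.0, -0.0, -90.0]
contact_force: [-0.2, 0.8, -0.8]
gripper_width: 0.0195
```

{"fn": "drive_tool", "kwargs": {
  "plan": "0 0 0.1 0;0 0 0.2 0;0 0 0.3 0;0 0 0.4 0;0 0 0.4 0"
}}

```text
time_s: 22.5
tcp_pos: [0.601, -0.0087, 0.0767]
eef_rot: [180.0, -0.0, -90.0]
contact_force: [0.1, 0.1, -1.5]
gripper_width: 0.0196
```

{"fn": "drive_tool", "kwargs": {
  "plan": "0 0 0.05 0;0 0 0.1 0;0 0 0.15 0;0 0 0.2 0;0 0 0.25 0;0 0 0.25 0"
}}

```text
time_s: 23.25
tcp_pos: [0.6011, -0.0087, 0.0743]
eef_rot: [180.0, -0.0, -90.0]
contact_force: [0.8, 1.2, -0.6]
gripper_width: 0.0199
```

{"fn": "drive_tool", "kwargs": {
  "plan": "0 0 0.03 0;0 0 0.06 0;0 0 0.06 0"
}}

```text
time_s: 23.62
tcp_pos: [0.6011, -0.0087, 0.0737]
eef_rot: [180.0, 0.0, -90.0]
contact_force: [0.2, 0.6, -1.4]
gripper_width: 0.0199
```

{"fn": "drive_tool", "kwargs": {
  "plan": "0 0 0.03 0;0 0 0.03 0"
}}

```text
time_s: 23.88
tcp_pos: [0.6011, -0.0087, 0.0736]
eef_rot: [-180.0, -0.0, -90.0]
contact_force: [-0.4, 0.7, 1.7]
gripper_width: 0.0197
```

{"fn": "drive_tool", "kwargs": {
  "plan": "0 0 0 0;0 0 0 0;0 0 0 0;0 0 -3 0;0 0 -7 0;0 0 -10 0;0 0 -10 0",
  "fingers": 0
}}

```text
time_s: 24.75
tcp_pos: [0.6027, -0.0084, 0.1763]
eef_rot: [-179.7, 0.1, -90.0]
contact_force: [-1.0, 0.3, -0.5]
gripper_width: 0.0439
```

{"fn": "drive_tool", "kwargs": {
  "plan": "5 0 -2 0;10 0 -4 0;15 0 -4 0;20 0 -4 0;20 0 -4 0;20 0 -4 0"
}}

```text
time_s: 25.5
tcp_pos: [0.6006, -0.2088, 0.2124]
eef_rot: [179.9, 0.0, -90.1]
contact_force: [0.3, 0.4, -0.1]
gripper_width: 0.0437
```

```bash
python3 - <<'E'
from h import *
T=cap("top"); S=cap("scene")
for n,d in(("T",T),("S",S)): print(n,*[proj(d,[.6025,-.0108,z]).round(1) for z in(.06,.094)])
i=np.zeros((500,800,3),np.uint8)
x,y=proj(S,[.6025,-.0108,.06]).astype(int); print(x-40,y-50)
i[:,:400]=cv2.resize(S["frame"][y-50:y+50,x-40:x+40,::-1],(400,500),interpolation=cv2.INTER_CUBIC)
x,y=proj(T,[.6025,-.0108,.06]).astype(int); print(x-60,y-50)
i[:,400:]=cv2.resize(T["frame"][y-50:y+50,x-60:x+20,::-1],(400,500),interpolation=cv2.INTER_CUBIC)
cv2.imwrite("pics/c8.png",np.clip(i*1.4,0,255).astype(np.uint8))
E
```

```text
T [290.7 190.2] [289.7 188. ]
S [347.6 198.4] [348.5 188.3]
307 148
230 140
```

View pics/c8.png

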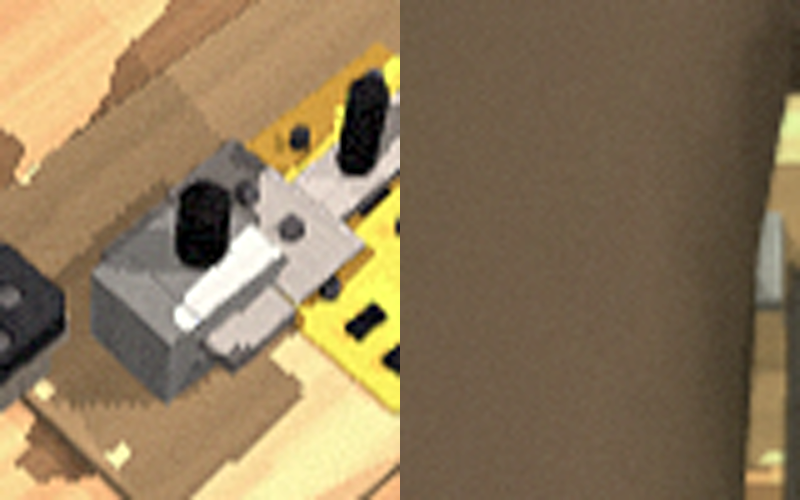

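The pin stands upright in the fork with its head top at (207,200) in the crop, against (207,201) predicted for fully home. That agrees with the release height: TCP 0.0736 puts the head's underside at 60.1 mm, with light seating contact. The tongue lies in the fork. Handing in.

```bash
python3 -c "
from plant import r
print(r.get_state()['time_s'],r.close_job())"
```

```text
the job is handed in; nothing more can be done
25.6 None
```

The bar is swung shut and the long pin is down through the upper knuckle, tongue and lower knuckle. I handed the job in at 25.6 s of the 72 s allowed, and it reported no verdict.

- **Swing:** I turned the bar by its handle and overshot by about 2 mm. I then eased it back until the wrist camera could see straight through the fork and tongue holes.
- **Insertion:** I found the upper hole by feel on its chamfer, where the wrist force peaked at about 6.6 N. The pin then slid through the tongue and lower plate with 2.5 N or less.
- **Seating:** At release the head's underside worked out at about 60.1 mm, against 60 mm for the fork top. The final scene picture shows the pin upright with its head where a fully home pin should be, within about 1 pixel (roughly 3 mm).
- **Other pins:** The short and thin pins were still in the rack when last seen, just after I lifted the long pin. I did not go back to them.
- **Failed or disagreed:** The arm hid the fork from the top camera in the last picture, so the final look rests on one camera. The TCP read about 1.5–2 mm off my hole estimate when the pin went in, which is within the calibration error and the pin's offset in the grip.

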